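# Put the lock housings away by finish and stack the totes

## Task

Put the three U-shaped lock housings away, each standing on its base: the steel one in the green tote, the black one in the blue bin and the brass one in the yellow bin. Only when all three are away, stack the empty red tote, kept level while you carry it, squarely on top of the green one over the steel housing, turned end for end so that the white ends are at opposite ends and it stacks rather than nests. Leave the angle bracket, the flat plate and the bush where they lie.

Things in the scene. Friction and masses are not known exactly. Their poses are not given: they have to be found in the camera images.
- steel_housing: U-shaped lock housing of bent sheet metal, bright bare steel, 56 long (its x) x 28 wide (its y) x 34 mm high, standing on its closed base with the open side up; two flat flanges 3 mm thick run along its long sides, so it is gripped 28 mm wide across them; origin at the centre of the underside, z up; about 0.12 kg, loose
- black_housing: U-shaped lock housing of bent sheet metal, black painted, 56 long (its x) x 28 wide (its y) x 34 mm high, standing on its closed base with the open side up; two flat flanges 3 mm thick run along its long sides, so it is gripped 28 mm wide across them; origin at the centre of the underside, z up; about 0.12 kg, loose
- brass_housing: U-shaped lock housing of bent sheet metal, yellow brass, 56 long (its x) x 28 wide (its y) x 34 mm high, standing on its closed base with the open side up; two flat flanges 3 mm thick run along its long sides, so it is gripped 28 mm wide across them; origin at the centre of the underside, z up; about 0.12 kg, loose
- green_tote: Green stack-nest tote, 70 mm high, 210 (x) x 136 (y) mm at the rim, 188 x 92 at the base, +x end white on the rim; origin: centre of underside, z up. Fixed, open, walls and floor 4 mm (floor top 4 mm above origin). Four ledges 22 mm long inside its long walls, tops 62 mm above origin, at x = 62 and -30 mm, reaching in to 51 mm from the middle line
- red_tote: Red stack-nest tote, 70 mm high, 210 (x) x 136 (y) mm at the rim, 188 x 92 at the base, +x end white on the rim; origin: centre of underside, z up. Loose, empty, 0.35 kg. Lifted by a metal bar across its middle (along y at x = 0), 10 mm thick, 52 to 70 mm above origin. Four feet at x = -62 and 30 mm. With white ends at opposing ends they rest on green's ledges, origin 62 mm above green's, 4 to 6 mm side play; else it nests 14 mm lower
- blue_bin: Blue open rectangular bin, 110 (its x) x 120 (its y) mm and 45 mm high, walls and floor 4 mm thick, fixed to the bench; origin at the centre of the underside, z up
- yellow_bin: Yellow open rectangular bin, 110 (its x) x 120 (its y) mm and 45 mm high, walls and floor 4 mm thick, fixed to the bench; origin at the centre of the underside, z up
- steel_angle: Steel L-shaped angle bracket, 50 x 32 mm, 32 mm high at one end, loose; to be left alone; origin at the centre of the underside
- black_plate: Flat black plate with six bright dots, 56 x 36 x 6 mm, loose; to be left alone; origin at the centre of the underside
- brass_bush: Brass ring-shaped bush, 30 mm outside, 16 mm bore, 22 mm high, loose; to be left alone; origin at the centre of the underside
Things that resemble listed ones, but are neither listed nor needed, are in the scene too. Of the things that look like the black_housing, the smaller one is meant. Leave any pink look-alike of the brass_housing alone.

How it is judged (in metres and radians):
On the way, in this order (a step that is already met when the one before it is completed fails the run):
1. all three housings are away in their containers (x of steel_housing in the frame of green_tote between -0.085 and 0.085 m and y of steel_housing in the frame of green_tote between -0.04 and 0.04 m and z of steel_housing in the frame of green_tote between 0 and 0.012 m and angle between each of steel_housing, black_housing, brass_housing's own z axis and vertical below 0.2 rad and x of black_housing in the frame of blue_bin between -0.05 and 0.05 m and y of black_housing in the frame of blue_bin between -0.055 and 0.055 m and z of black_housing in the frame of blue_bin between 0 and 0.012 m and x of brass_housing in the frame of yellow_bin between -0.05 and 0.05 m and y of brass_housing in the frame of yellow_bin between -0.055 and 0.055 m and z of brass_housing in the frame of yellow_bin between 0 and 0.012 m), for 0.2 s.
2. after that, the red tote is stacked on the green one and let go (x of red_tote in the frame of green_tote between -0.012 and 0.012 m and y of red_tote in the frame of green_tote between -0.01 and 0.01 m and z of red_tote in the frame of green_tote between 0.058 and 0.066 m and angle between red_tote's own z axis and vertical below 0.05 rad and angle between the x axis of red_tote and the x axis of green_tote, either way round below 0.12 rad and contact force between the fingers and red_tote below 0.5 N), for 0.2 s.
At the end, for the whole second after the job is handed in: Each housing upright (11 deg) on the floor of its own container: steel in green, black in blue, brass in yellow. Red tote level on the green ledges, base 58-66 mm above green's base, centred within 12 mm along and 10 mm across, parallel within 7 deg. All released and at rest (all of step 1 and x of red_tote in the frame of green_tote between -0.012 and 0.012 m and y of red_tote in the frame of green_tote between -0.01 and 0.01 m and z of red_tote in the frame of green_tote between 0.058 and 0.066 m and angle between red_tote's own z axis and vertical below 0.05 rad and angle between the x axis of red_tote and the x axis of green_tote, either way round below 0.12 rad and linear speed of each of steel_housing, black_housing, brass_housing, red_tote below 0.02 m/s); the robot touches nothing.
It fails at once if the steel angle was pushed or carried away (more than 40 mm) (distance of steel_angle from where it was at the start of the episode above 0.04 m).
It fails at once if the black plate was pushed or carried away (more than 40 mm) (distance of black_plate from where it was at the start of the episode above 0.04 m).
It fails at once if the brass bush was pushed or carried away (more than 40 mm) (distance of brass_bush from where it was at the start of the episode above 0.04 m).
It fails at once if the red tote was tipped by more than about 30 degrees (angle between red_tote's own z axis and vertical above 0.52 rad).
It also fails if it takes over 90 s, if anything falls off the work surface, if the arm or the gripper's body presses on something with over 40 N, if the wrist force passes 120 N, or if a joint passes its speed limit or range.

## Robot

A 6-joint arm with a two-finger parallel gripper is mounted at the origin on the work surface. World frame = base frame: x ahead of the robot, y to its left, z up, the work surface at z = 0. Lengths are in m, angles in degrees, forces in N, time in s.
With the tool pointing down it reaches from about 0.35 to 0.875 m from the base axis. Payload 4.2 kg.
Tool frame: the origin (TCP) lies midway between the tips of the shut fingers; the grasp point (between the pads) lies 19 mm behind it; y points along the fingers, x is the direction in which the jaws open and shut, and the axes are right-handed (so a half turn about y gives the same grasp; the last joint's range is limited). The gripper opens to 87 mm and grips with 3 to 60 N. Pads are 19 mm wide; open, the fingers measure 117 mm over their backs; the gripper's body (75 mm by 190 mm) begins 51 mm behind the grasp point.
Start: joints at [-57.949, 22.042, 0.453, 0, -68.411, -14.817], TCP at [0.185, -0.597, 0.223] pointing down, gripper open.
Joint ranges: [-179.83, 179.83], [-69.29, 118.12], [-61.27, 80.66], [-181.25, 117.63], [-171.15, -9.14], [-177.46, 177.46]. Speed limits (degrees/s): [159.86, 159.86, 180, 180, 180, 180].

## Interface

Orientations are given as a 3x3 rotation matrix whose columns are the frame's x, y, z axes.
In Python, from station import * gives the robot as it stands.
- The arm moves only by the tool jog_arm, never from a script. Its argument "series" is a list of rows, each a list of 3 entries, a list of its own where there are three numbers: the shift along the tool's x, y, z in m, then the turn, a rotation vector about the tool's x, y, z in degrees, then the finger opening in m, from 0 to 0.087. A call has 1 to 10 rows; each row shifts and turns the commanded pose from where the row before left it, along the tool's axes as they then stand; what a row does not reach is not made up. A row lasts 1/8 s, in which the tool goes at most 62.5 mm and 10.7 degrees, less where a joint would pass 70% of its speed; a pose out of reach is approached as far as the arm can. A call is refused whole if a number of a shift passes 0.0625 or a number of a turn 10.7, either way. A call with a gripper value outside its range is refused whole. The fingers move at their own pace and stop on an object; the grip force is fixed at half the most. Time passes only in rows, so rows that do not move let the fingers close. It gives the time, the measured TCP pose, the force and the opening at its end, in the units of the state.
- sense(): the state, without advancing time (a new reading comes with each control period).
- capture(name): name is "scene" or "top" or "wrist"; returns the picture (480x640x3 uint8, red, green, blue); there is no depth.
- camera_info(name): a dict with "fx", "fy", "cx", "cy" (pixels), "rvec" (rotation vector, rad) and "tvec" (3), from world to camera coordinates, as OpenCV has them. Camera axes: x right, y down, z forward; pixel columns grow to the right and rows downward; lengths in m; the calibration is good to about 2 mm. A picture is of the moment at which its call begins: read the wrist's pose just before it. camera_info takes no time and is no camera call; for the wrist camera it gives the pose at the moment of the call.
- finish_job(): hands the job in, once; it reports no verdict.
The state is a dict: "time_s": time; "joints": joint angles; "joint_velocities": joint speeds; "effort": joint torques, N m; "tcp_pos": TCP position; "ee_rot": TCP orientation; "wrist_force": force on the tool from outside, world axes, zero at the start; "moment": the same for the moment, N m; "gripper_width": opening from 0.0 (shut) to 1.0 (fully open).
Only numpy, scipy, OpenCV 4.12 (cv2) and the standard library are available. Lean on these libraries where they do the work, as an engineer would, in place of code of your own. Each camera call takes 0.05 s, during which the arm holds its last target. There are 200 camera calls.

## Working session

There is one attempt and no reset: what is moved stays moved. The work goes in short steps, Python scripts to look and compute and a tool call to move; the robot and the scene stay as the last step left them, time stands still between calls to the robot, and variables do not carry over. Pictures are saved under pics/ and viewed, about 12 in all and at most 16, crops included, and the job is handed in when it is done.

Besides the shell and the picture viewer there is one more tool, called after ">>>" as name(argument=value, ...) on one line, values as JSON. jog_arm: Moves the arm, as the interface text tells. Its arguments: {"type":"object","properties":{"series":{"type":"array","items":{"type":"array"}}},"required":["series"]}

```bash
mkdir -p pics; ls; python3 - <<'E'
from station import *
import cv2
s=sense();print({k:s[k] for k in('time_s','tcp_pos','ee_rot','wrist_force','gripper_width')})
for n in('scene','top','wrist'):
    print(n,camera_info(n)); cv2.imwrite(f'pics/{n}0.png',capture(n)[:,:,::-1])
E
```

```text
pics
{'time_s': 0.0, 'tcp_pos': array([ 0.18499069, -0.59634293,  0.22145691]), 'ee_rot': array([[-2.96102540e-01, -7.83541605e-04, -9.55155836e-01],
       [ 9.55153525e-01,  2.10490537e-03, -2.96103550e-01],
       [ 2.24252210e-03, -9.99997478e-01,  1.25134699e-04]]), 'wrist_force': array([-0.0650524 , -0.75790778,  0.2796263 ]), 'gripper_width': 1.0016159716531479}
scene {'fx': 502.0046073869068, 'fy': 502.0046073869068, 'cx': 322.1286245840084, 'cy': 236.66452379097825, 'rvec': array([ 0.999529  ,  2.28439051, -1.18468242]), 'tvec': array([ 0.32395518, -0.18129594,  1.17873119])}
top {'fx': 532.9200667859541, 'fy': 532.9200667859541, 'cx': 313.13946544763957, 'cy': 236.88052359203792, 'rvec': array([ 2.14020321, -2.17482668,  0.16904902]), 'tvec': array([0.00766669, 0.48361075, 0.95328858])}
wrist {'fx': 420.5122971781601, 'fy': 420.5122971781601, 'cx': 318.752259052405, 'cy': 236.37625418275715, 'rvec': array([-1.75363333, -2.37573446, -0.34731049]), 'tvec': array([ 0.6243695, -0.0355923,  0.390443 ])}
```

View pics/top0.png

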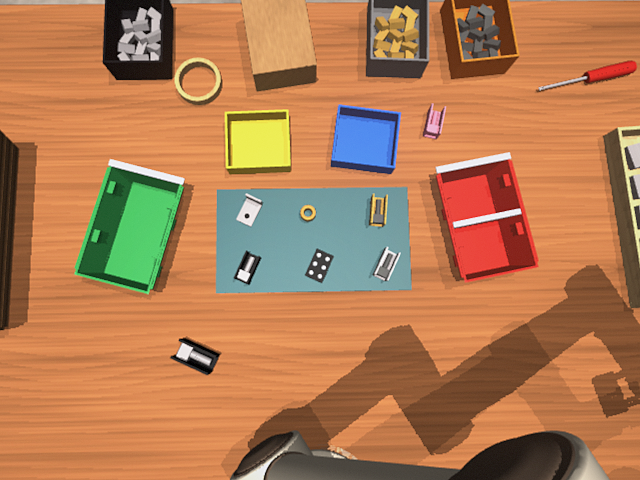

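View pics/scene0.png

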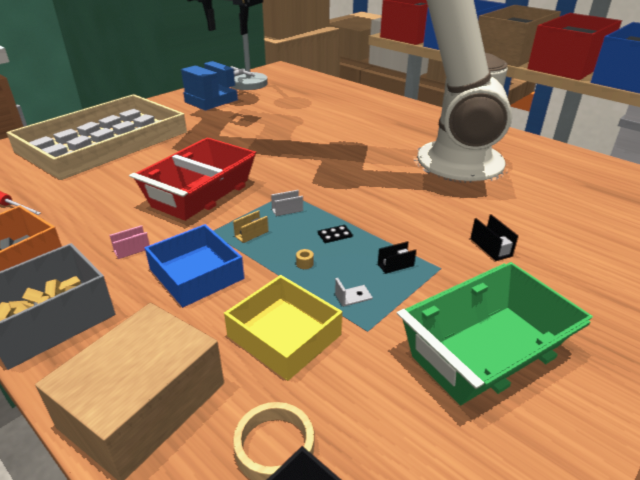

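```bash
cat > h.py <<'E'
from station import *
import numpy as np, cv2
def cam(n):
    c=camera_info(n); R=cv2.Rodrigues(c['rvec'])[0]
    return np.array([[c['fx'],0,c['cx']],[0,c['fy'],c['cy']],[0,0,1]]),R,c['tvec']
def ray(n,px,z,C=None):
    "pixels (N,2) -> world points on plane z"
    K,R,t=C or cam(n); px=np.atleast_2d(np.float64(px))
    d=np.c_[px,np.ones(len(px))]@np.linalg.inv(K).T@R; o=-R.T@t
    return o+d*((z-o[2])/d[:,2])[:,None]
def rect(P):
    "min area rect of xy points: centre, (long,short), yaw of long side deg"
    (c,(w,h),a)=cv2.minAreaRect(np.float32(P[:,:2]*1000))
    if w<h: w,h,a=h,w,a+90
    return np.round(c,1),(round(w,1),round(h,1)),round((a+90)%180-90,1)
def save(n,name,roi=None,s=1):
    im=capture(n)[:,:,::-1].copy()
    cv2.imwrite(f'pics/{name}_raw.png',im)
    if roi: im=im[roi[1]:roi[3],roi[0]:roi[2]]
    cv2.imwrite(f'pics/{name}.png',cv2.resize(im,None,fx=s,fy=s,interpolation=cv2.INTER_CUBIC))
E
python3 - <<'E'
from h import *
K,R,t=cam('top');print('top cam at',-R.T@t)
im=cv2.imread('pics/top0.png')
cv2.imwrite('pics/mat.png',cv2.resize(im[185:297,213:413],None,fx=4,fy=4,interpolation=cv2.INTER_CUBIC))
hsv=cv2.cvtColor(im,cv2.COLOR_BGR2HSV)
for n,lo,hi,z,roi in (('blue',(105,120,60),(125,255,255),.045,(325,95,410,180)),('yellow',(22,120,80),(35,255,255),.045,(215,100,300,180)),('green',(45,100,40),(80,255,255),.07,(60,150,195,300)),('red',(0,170,60),(4,255,255),.07,(425,145,545,290))):
    m=cv2.inRange(hsv,lo,hi); k=np.zeros_like(m); k[roi[1]:roi[3],roi[0]:roi[2]]=1; m*=k
    m=cv2.morphologyEx(m,cv2.MORPH_OPEN,np.ones((3,3)))
    p=np.argwhere(m)[:,::-1]; print(n,len(p),rect(ray('top',p,z)))
def pr(l,px,z): print(l,np.round(ray('top',px,z)[:,:2]*1000).tolist())
pr('objs steel brass black plate bush angle',[(387,263),(378,211),(247,267),(320,265),(308,213),(249,210)],.02)
E
```

```text
top cam at [0.34728085 0.01835589 1.01081962]
blue 2927 (array([ 667.5, -101.7]), (120.0, 119.4), -8.1)
yellow 3313 (array([665.2, 101.9]), (121.3, 121.2), -88.4)
green 9102 (array([497.3, 326.3]), (201.6, 146.9), -15.5)
red 8207 (array([ 504.6, -310.3]), (201.1, 148.0), 10.8)
objs steel brass black plate bush angle [[434.0, -138.0], [533.0, -124.0], [431.0, 124.0], [432.0, -12.0], [531.0, 9.0], [539.0, 120.0]]
```

View pics/mat.png

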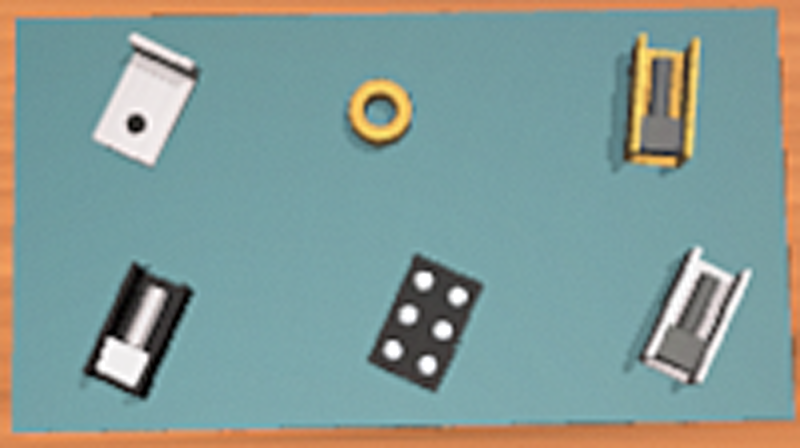

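```bash
python3 - <<'E'
from h import *
s=sense();K,R,t=cam('wrist');o=-R.T@t
print('wristcam in tool',s['ee_rot'].T@(o-s['tcp_pos']),'axes in tool (cols)',np.round(s['ee_rot'].T@R.T,2).tolist())
for n,q in dict(brass=[(638,36),(699,40),(690,160),(627,158)],steel=[(693,250),(750,270),(697,378),(642,358)],black=[(134,265),(193,290),(147,393),(87,368)]).items():
    P=ray('top',np.array(q)/4+(213,185),.034)[:,:2]*1000
    d=P[0]+P[1]-P[2]-P[3]; print(n,P.mean(0).round(1),'L',round(np.hypot(*d)/2,1),'W',round(np.linalg.norm(P[0]+P[3]-P[1]-P[2])/2,1),'yaw',round(np.degrees(np.arctan2(d[1],d[0])),1))
im=cv2.imread('pics/top0.png');hsv=cv2.cvtColor(im,cv2.COLOR_BGR2HSV)
wh=cv2.inRange(hsv,(0,0,150),(180,60,255))
for n,lo,hi,roi in (('green',(45,100,40),(80,255,255),(60,150,195,300)),('red',(0,170,60),(4,255,255),(425,145,545,290))):
    m=cv2.inRange(hsv,lo,hi)|wh; k=np.zeros_like(m); k[roi[1]:roi[3],roi[0]:roi[2]]=1
    m=cv2.morphologyEx(m*k,cv2.MORPH_OPEN,np.ones((3,3)))
    c=max(cv2.findContours(m,0,2)[0],key=cv2.contourArea); h=cv2.convexHull(c)
    q=cv2.approxPolyDP(h,6,True)[:,0]; P=ray('top',q,.07)[:,:2]*1000
    print(n,q.tolist(),P.round().tolist(),'sides',np.linalg.norm(P-np.roll(P,-1,0),axis=1).round(),P.mean(0).round(1),rect(ray('top',h[:,0],.07)))
E
```

```text
wristcam in tool [-0.00062137 -0.16104717  0.07770616] axes in tool (cols) [[1.0, -0.0, 0.0], [-0.0, -0.28, 0.96], [-0.0, -0.96, -0.28]]
brass [ 533.3 -123.8] L 57.8 W 29.0 yaw -6.6
steel [ 432.2 -135.1] L 55.8 W 27.3 yaw -27.6
black [429.3 120.1] L 51.5 W 29.7 yaw -24.4
green [[110, 159], [183, 178], [148, 292], [75, 274]] [[626.0, 365.0], [589.0, 233.0], [386.0, 291.0], [419.0, 419.0]] sides [137. 212. 132. 214.] [505.1 327.3] (array([504. , 324.4]), (215.5, 146.9), -15.5)
red [[509, 153], [537, 266], [465, 281], [436, 167]] [[629.0, -361.0], [420.0, -397.0], [396.0, -267.0], [604.0, -226.0]] sides [211. 133. 212. 138.] [ 512.1 -312.8] (array([ 511.5, -309. ]), (215.1, 148.1), 10.7)
```

```bash
cat >> h.py <<'E'
def plan(x,y,z,yaw,n,s=None,frm=None):
    "print n equal rows (tool axes) to TCP x,y,z [mm] and jaw yaw [deg]"
    s=sense(); p=s['tcp_pos']*1000; R=s['ee_rot']; a=np.degrees(np.arctan2(R[1,0],R[0,0]))
    if frm: p=np.array(frm[:3],float); a=frm[3]
    d=np.array([x,y,z])-p; da=(yaw-a+180)%360-180
    print('t',round(s['time_s'],2),'from',p.round(1),round(a,1),'tilt',round(np.degrees(np.arccos(-R[2,1])),2),'F',np.round(s['wrist_force'],1),'w',round(87*s['gripper_width'],1),'J6',round(s['joints'][5],1))
    out=[]
    for i in range(n):
        b=np.radians(a+da*i/n); u=np.array([np.cos(b),np.sin(b)]); v=d/n/1000
        # tool x=u, y=down, z = x cross y = (-sin b.., ) 
        zt=np.array([-u[1],u[0]])
        out.append([[round(float(v[:2]@u),3),round(float(-v[2]),3),round(float(v[:2]@zt),3)],[0,round(float(-da/n),1),0]])
    for r in out: print(r)
E
python3 - <<'E'
from h import *
plan(533,-124,200,83.4,10)
E
```

```text
t 0.15 from [ 185.1 -596.5  221.7] 107.2 tilt 0.09 F [ 0.3 -0.  -0.7] w 86.9 J6 -14.8
[[0.035, 0.002, -0.047], [0, 2.4, 0]]
[[0.037, 0.002, -0.046], [0, 2.4, 0]]
[[0.039, 0.002, -0.044], [0, 2.4, 0]]
[[0.04, 0.002, -0.043], [0, 2.4, 0]]
[[0.042, 0.002, -0.041], [0, 2.4, 0]]
[[0.044, 0.002, -0.039], [0, 2.4, 0]]
[[0.045, 0.002, -0.037], [0, 2.4, 0]]
[[0.047, 0.002, -0.035], [0, 2.4, 0]]
[[0.048, 0.002, -0.033], [0, 2.4, 0]]
[[0.05, 0.002, -0.031], [0, 2.4, 0]]
```

>>> jog_arm(series=[[[0.035,0.002,-0.047],[0,2.4,0],0.06],[[0.037,0.002,-0.046],[0,2.4,0],0.06],[[0.039,0.002,-0.044],[0,2.4,0],0.06],[[0.04,0.002,-0.043],[0,2.4,0],0.06],[[0.042,0.002,-0.041],[0,2.4,0],0.06],[[0.044,0.002,-0.039],[0,2.4,0],0.06],[[0.045,0.002,-0.037],[0,2.4,0],0.06],[[0.047,0.002,-0.035],[0,2.4,0],0.06],[[0.048,0.002,-0.033],[0,2.4,0],0.06],[[0.05,0.002,-0.031],[0,2.4,0],0.06]])

```text
time_s: 1.4
tcp_pos: [0.534, -0.123, 0.2025]
ee_rot: [[0.119, -0.0, -0.993], [0.993, -0.0, 0.119], [-0.0, -1.0, 0.0]]
wrist_force: [0.2, -0.8, -0.7]
gripper_width: 0.689
```

>>> jog_arm(series=[[[0,0.02,0],[0,0,0],0.06],[[0,0.02,0],[0,0,0],0.06],[[0,0,0],[0,0,0],0.06]])

```text
time_s: 1.78
tcp_pos: [0.532, -0.1245, 0.1608]
ee_rot: [[0.118, -0.005, -0.993], [0.993, 0.0, 0.118], [-0.0, -1.0, 0.004]]
wrist_force: [0.5, 1.0, -0.1]
gripper_width: 0.69
```

```bash
python3 - <<'E'
from h import *
plan(533.3,-123.8,14,83.4,4)
save('wrist','w1')
K,R,t=cam('wrist')
for z in (.034,):
    P=np.array([[533.3,-123.8,34]])/1000
    q=(K@(R@P.T+t[:,None])).T; print('pred px',q[:,:2]/q[:,2:])
E
```

```text
t 1.77 from [ 532.  -124.5  160.8] 83.2 tilt 0.26 F [ 0.5  1.  -0.1] w 60.0 J6 -100.6
[[0.0, 0.037, -0.0], [0, -0.0, 0]]
[[0.0, 0.037, -0.0], [0, -0.0, 0]]
[[0.0, 0.037, -0.0], [0, -0.0, 0]]
[[0.0, 0.037, -0.0], [0, -0.0, 0]]
pred px [[320.63037112 226.01572156]]
```

View pics/w1.png

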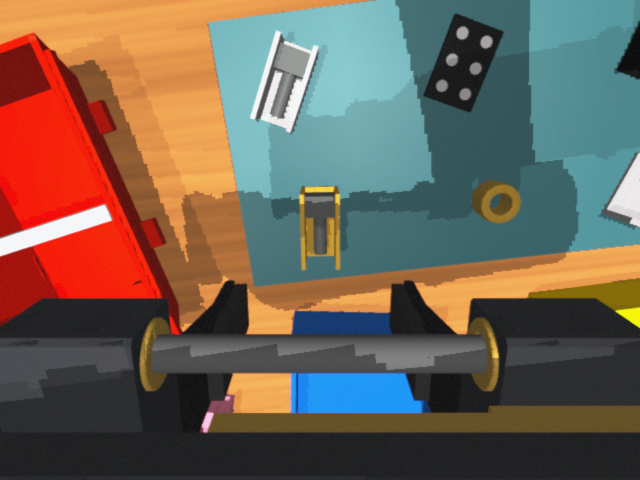

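>>> jog_arm(series=[[[0,0.045,-0.001],[0,0,0],0.06],[[0,0.045,0],[0,0,0],0.06],[[0,0.04,0],[0,0,0],0.06],[[0,0.017,0],[0,0,0],0.06],[[0,0,0],[0,0,0],0.06],[[0,0,0],[0,0,0],0.02],[[0,0,0],[0,0,0],0.02],[[0,0,0],[0,0,0],0.02],[[0,0,0],[0,0,0],0.02]])

```text
time_s: 2.95
tcp_pos: [0.5345, -0.1248, 0.0161]
ee_rot: [[0.118, 0.001, -0.993], [0.993, 0.0, 0.118], [0.0, -1.0, -0.001]]
wrist_force: [0.5, 0.2, 0.1]
gripper_width: 0.321
```

>>> jog_arm(series=[[[0,-0.03,0],[0,0,0],0.02],[[0,-0.05,0],[0,0,0],0.02],[[0,-0.01,0],[0,0,0],0.02]])

```text
time_s: 3.32
tcp_pos: [0.5363, -0.1249, 0.1089]
ee_rot: [[0.117, 0.007, -0.993], [0.993, -0.0, 0.117], [0.001, -1.0, -0.007]]
wrist_force: [0.6, 0.4, -2.1]
gripper_width: 0.32
```

```bash
python3 - <<'E'
from h import *
plan(670,103,105,88,6)
E
```

```text
t 3.33 from [ 536.3 -124.9  108.9] 83.3 tilt 0.39 F [ 0.6  0.4 -2.1] w 27.8 J6 -100.5
[[0.04, 0.001, -0.018], [0, -0.8, 0]]
[[0.04, 0.001, -0.018], [0, -0.8, 0]]
[[0.04, 0.001, -0.019], [0, -0.8, 0]]
[[0.04, 0.001, -0.019], [0, -0.8, 0]]
[[0.039, 0.001, -0.02], [0, -0.8, 0]]
[[0.039, 0.001, -0.02], [0, -0.8, 0]]
```

>>> jog_arm(series=[[[0.04,0.001,-0.018],[0,-0.8,0],0.02],[[0.04,0.001,-0.018],[0,-0.8,0],0.02],[[0.04,0.001,-0.019],[0,-0.8,0],0.02],[[0.04,0.001,-0.019],[0,-0.8,0],0.02],[[0.039,0.001,-0.02],[0,-0.8,0],0.02],[[0.039,0.001,-0.02],[0,-0.8,0],0.02],[[0,0,0],[0,0,0],0.02]])

```text
time_s: 4.2
tcp_pos: [0.6679, 0.1055, 0.0974]
ee_rot: [[0.031, -0.002, -1.0], [1.0, -0.0, 0.031], [-0.0, -1.0, 0.002]]
wrist_force: [-1.4, -0.4, -1.2]
gripper_width: 0.317
```

```bash
python3 - <<'E'
from h import *
plan(670,103,21,88,3)
save('wrist','w2')
E
```

```text
t 4.2 from [667.9 105.5  97.4] 88.2 tilt 0.11 F [-1.4 -0.4 -1.2] w 27.6 J6 -114.4
[[-0.001, 0.025, -0.001], [0, 0.1, 0]]
[[-0.001, 0.025, -0.001], [0, 0.1, 0]]
[[-0.001, 0.025, -0.001], [0, 0.1, 0]]
```

View pics/w2.png

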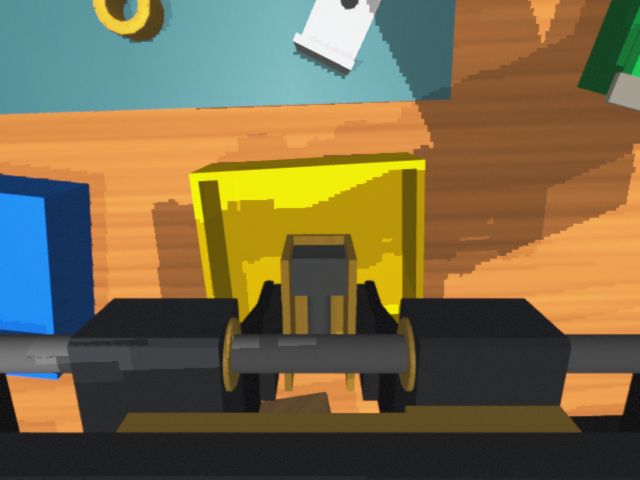

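```bash
python3 - <<'E'
from h import *
P=ray('wrist',[(190,173),(425,160)],.045)*1000;print(P.round(1),np.linalg.norm(P[1]-P[0]))
d=(P[1]-P[0])[:2]; d/=np.linalg.norm(d); n=np.array([d[1],-d[0]]); n*=np.sign(n[0]); print('centre',P[:,:2].mean(0)+55*n)
E
```

```text
[[616.8  39.9  45. ]
 [614.3 158.8  45. ]] 118.95006459613101
centre [670.50575132 100.51400779]
```

>>> jog_arm(series=[[[-0.005,0.03,-0.002],[0,0,0],0.02],[[0,0.03,0],[0,0,0],0.02],[[0,0.012,0],[0,0,0],0.02],[[0,0.003,0],[0,0,0],0.02],[[0,0,0],[0,0,0],0.02]])

```text
time_s: 4.88
tcp_pos: [0.67, 0.0977, 0.0254]
ee_rot: [[0.034, 0.001, -0.999], [0.999, 0.0, 0.034], [0.0, -1.0, -0.001]]
wrist_force: [0.1, 0.4, -1.2]
gripper_width: 0.321
```

>>> jog_arm(series=[[[0,0.004,0],[0,0,0],0.02],[[0,0.002,0],[0,0,0],0.02]])

```text
time_s: 5.12
tcp_pos: [0.6699, 0.098, 0.0201]
ee_rot: [[0.034, 0.001, -0.999], [0.999, 0.0, 0.034], [0.0, -1.0, -0.001]]
wrist_force: [-3.7, 0.1, 9.0]
gripper_width: 0.323
```

>>> jog_arm(series=[[[0,0,0],[0,0,0],0.05],[[0,0,0],[0,0,0],0.05],[[0,-0.03,0],[0,0,0],0.05],[[0,-0.05,0],[0,0,0],0.05],[[0,-0.04,0],[0,0,0],0.05]])

```text
time_s: 5.75
tcp_pos: [0.6699, 0.0979, 0.1405]
ee_rot: [[0.034, 0.001, -0.999], [0.999, 0.0, 0.034], [0.0, -1.0, -0.001]]
wrist_force: [0.4, 0.4, 0.2]
gripper_width: 0.57
```

```bash
python3 - <<'E'
from h import *
plan(432,-135,160,62.4,8)
save('top','t1')
E
```

```text
t 5.75 from [669.9  97.9 140.5] 88.0 tilt 0.08 F [0.4 0.4 0.2] w 49.5 J6 -113.9
[[-0.03, -0.002, 0.029], [0, 3.2, 0]]
[[-0.032, -0.002, 0.027], [0, 3.2, 0]]
[[-0.033, -0.002, 0.025], [0, 3.2, 0]]
[[-0.034, -0.002, 0.023], [0, 3.2, 0]]
[[-0.036, -0.002, 0.021], [0, 3.2, 0]]
[[-0.037, -0.002, 0.019], [0, 3.2, 0]]
[[-0.038, -0.002, 0.017], [0, 3.2, 0]]
[[-0.039, -0.002, 0.015], [0, 3.2, 0]]
```

>>> jog_arm(series=[[[-0.03,-0.002,0.029],[0,3.2,0],0.06],[[-0.032,-0.002,0.027],[0,3.2,0],0.06],[[-0.033,-0.002,0.025],[0,3.2,0],0.06],[[-0.034,-0.002,0.023],[0,3.2,0],0.06],[[-0.036,-0.002,0.021],[0,3.2,0],0.06],[[-0.037,-0.002,0.019],[0,3.2,0],0.06],[[-0.038,-0.002,0.017],[0,3.2,0],0.06],[[-0.039,-0.002,0.015],[0,3.2,0],0.06],[[0,0,0],[0,0,0],0.06]])

```text
time_s: 6.92
tcp_pos: [0.4305, -0.137, 0.1547]
ee_rot: [[0.465, -0.0, -0.885], [0.885, 0.0, 0.465], [0.0, -1.0, 0.0]]
wrist_force: [-0.1, 0.9, 0.5]
gripper_width: 0.686
```

```bash
python3 - <<'E'
from h import *
save('wrist','w3'); save('top','t2')
a=cv2.imread('pics/w3.png'); b=cv2.imread('pics/t2.png')[90:300,200:420]
b=cv2.resize(b,(280,267)); a=a[100:480,120:520]; c=np.zeros((380,680,3),np.uint8); c[:,:400]=a; c[:267,400:]=b
cv2.imwrite('pics/c3.png',c)
plan(432,-135,10,62.4,4)
K,R,t=cam('wrist'); P=np.array([[.432,-.135,.034]]); q=(K@(R@P.T+t[:,None])).T; print('pred px in crop',q[:,:2]/q[:,2:]-(120,100))
E
```

```text
t 7.03 from [ 432.8 -136.   154.8] 62.4 tilt 0.07 F [0.1 1.2 0.1] w 59.9 J6 -120.8
[[0.0, 0.036, 0.0], [0, 0.0, 0]]
[[0.0, 0.036, 0.0], [0, 0.0, 0]]
[[0.0, 0.036, 0.0], [0, 0.0, 0]]
[[0.0, 0.036, 0.0], [0, 0.0, 0]]
pred px in crop [[199.40511685 126.2801805 ]]
```

View pics/c3.png

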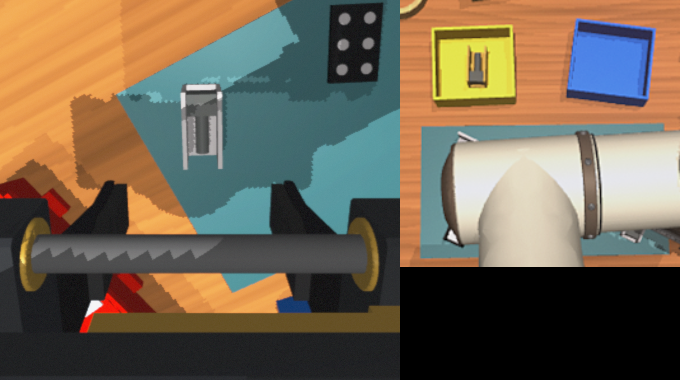

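>>> jog_arm(series=[[[0.001,0.045,0],[0,0,0],0.06],[[0,0.045,0],[0,0,0],0.06],[[0,0.04,0],[0,0,0],0.06],[[0,0.015,0],[0,0,0],0.06],[[0,0,0],[0,0,0],0.06],[[0,0,0],[0,0,0],0.02],[[0,0,0],[0,0,0],0.02],[[0,0,0],[0,0,0],0.02],[[0,0,0],[0,0,0],0.02]])

```text
time_s: 8.15
tcp_pos: [0.4331, -0.1349, 0.01]
ee_rot: [[0.463, 0.001, -0.886], [0.886, -0.0, 0.463], [0.0, -1.0, -0.001]]
wrist_force: [-0.8, -0.2, 1.9]
gripper_width: 0.32
```

>>> jog_arm(series=[[[0,-0.03,0],[0,0,0],0.02],[[0,-0.05,0],[0,0,0],0.02],[[0,-0.05,0],[0,0,0],0.02],[[0,0,0],[0,0,0],0.02]])

```text
time_s: 8.65
tcp_pos: [0.4355, -0.1349, 0.1434]
ee_rot: [[0.462, 0.01, -0.887], [0.887, 0.0, 0.462], [0.005, -1.0, -0.009]]
wrist_force: [-0.4, -0.4, -1.3]
gripper_width: 0.32
```

```bash
python3 - <<'E'
from h import *
plan(505,327,140,74.7,9)
E
```

```text
t 8.65 from [ 435.5 -134.9  143.4] 62.5 tilt 0.56 F [-0.4 -0.4 -1.3] w 27.9 J6 -120.9
[[0.049, 0.0, 0.017], [0, -1.4, 0]]
[[0.049, 0.0, 0.016], [0, -1.4, 0]]
[[0.05, 0.0, 0.015], [0, -1.4, 0]]
[[0.05, 0.0, 0.013], [0, -1.4, 0]]
[[0.05, 0.0, 0.012], [0, -1.4, 0]]
[[0.051, 0.0, 0.011], [0, -1.4, 0]]
[[0.051, 0.0, 0.01], [0, -1.4, 0]]
[[0.051, 0.0, 0.009], [0, -1.4, 0]]
[[0.051, 0.0, 0.007], [0, -1.4, 0]]
```

>>> jog_arm(series=[[[0.049,0,0.017],[0,-1.4,0],0.02],[[0.049,0,0.016],[0,-1.4,0],0.02],[[0.05,0,0.015],[0,-1.4,0],0.02],[[0.05,0,0.013],[0,-1.4,0],0.02],[[0.05,0,0.012],[0,-1.4,0],0.02],[[0.051,0,0.011],[0,-1.4,0],0.02],[[0.051,0,0.01],[0,-1.4,0],0.02],[[0.051,0,0.009],[0,-1.4,0],0.02],[[0.051,0,0.007],[0,-1.4,0],0.02],[[0,0,0],[0,0,0],0.02]])

```text
time_s: 9.9
tcp_pos: [0.4997, 0.329, 0.1371]
ee_rot: [[0.255, -0.002, -0.967], [0.967, -0.001, 0.255], [-0.002, -1.0, 0.001]]
wrist_force: [0.9, -0.7, -1.7]
gripper_width: 0.319
```

```bash
python3 - <<'E'
from h import *
plan(505,327,15,74.7,4)
save('wrist','w4')
E
```

```text
t 9.9 from [499.7 329.  137.1] 75.2 tilt 0.13 F [ 0.9 -0.7 -1.7] w 27.8 J6 -153.6
[[-0.0, 0.031, -0.001], [0, 0.1, 0]]
[[-0.0, 0.031, -0.001], [0, 0.1, 0]]
[[-0.0, 0.031, -0.001], [0, 0.1, 0]]
[[-0.0, 0.031, -0.001], [0, 0.1, 0]]
```

View pics/w4.png

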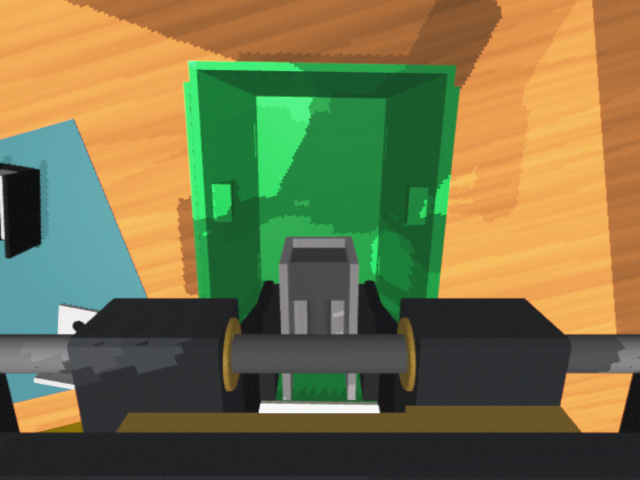

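```bash
python3 - <<'E'
from h import *
P=ray('wrist',[(188,61),(456,67)],.07)*1000;print(P.round(1),np.linalg.norm(P[1]-P[0]))
d=(P[1]-P[0])[:2]; d/=np.linalg.norm(d); n=np.array([d[1],-d[0]]); n*=np.sign(n[0]); print('centre',P[:,:2].mean(0)+105*n,'yaw',np.degrees(np.arctan2(n[1],n[0])))
L=ray('wrist',[(231,183),(232,222),(409,187),(406,224)],.062)*1000; c=L[:,:2].mean(0); print('ledges',L.round(1), c, 'centre from ledge',c+30*n, 'gap',np.linalg.norm(L[0]-L[2]))
m=(L[2:].mean(0)-L[:2].mean(0))[:2]; print('yaw',np.degrees(np.arctan2(m[1],m[0]))-90)
E
```

```text
[[383.2 289.2  70. ]
 [420.9 419.3  70. ]] 135.40860161105496
centre [502.86754298 325.0031789 ] yaw -16.16072226581105
ledges [[448.4 288.7  62. ]
 [470.2 282.1  62. ]
 [476.5 385.4  62. ]
 [497.3 379.4  62. ]] [473.08629405 333.91437162] centre from ledge [501.90083552 325.56438959] gap 100.67224769280342
yaw -15.910759243272608
```

>>> jog_arm(series=[[[-0.002,0.04,-0.004],[0,1,0],0.02],[[0,0.04,0],[0,0,0],0.02],[[0,0.03,0],[0,0,0],0.02],[[0,0.01,0],[0,0,0],0.02],[[0,0,0],[0,0,0],0.02]])

```text
time_s: 10.58
tcp_pos: [0.5033, 0.3224, 0.0192]
ee_rot: [[0.276, -0.001, -0.961], [0.961, -0.001, 0.276], [-0.002, -1.0, 0.001]]
wrist_force: [-0.4, -0.7, -1.1]
gripper_width: 0.318
```

>>> jog_arm(series=[[[0.003,0.002,0],[0,0,0],0.02],[[0,0.003,0],[0,0,0],0.02],[[0,0,0],[0,0,0],0.02]])

```text
time_s: 10.95
tcp_pos: [0.5044, 0.3264, 0.0149]
ee_rot: [[0.275, 0.0, -0.961], [0.961, 0.0, 0.275], [0.001, -1.0, -0.0]]
wrist_force: [-0.1, 0.2, -1.3]
gripper_width: 0.32
```

Down 1 mm, release, lift, then on to the black one.

>>> jog_arm(series=[[[0,0.001,0],[0,0,0],0.02],[[0,0,0],[0,0,0],0.04],[[0,0,0],[0,0,0],0.04],[[0,-0.03,0],[0,0,0],0.04],[[0,-0.05,0],[0,0,0],0.04],[[0,-0.06,0],[0,0,0],0.04]])

```text
time_s: 11.7
tcp_pos: [0.5038, 0.3257, 0.1541]
ee_rot: [[0.275, -0.002, -0.961], [0.961, -0.002, 0.275], [-0.002, -1.0, 0.001]]
wrist_force: [1.0, 2.0, -0.6]
gripper_width: 0.462
```

```bash
python3 - <<'E'
from h import *
plan(429.3,120.1,155,65.6,5)
save('wrist','w5')
E
```

```text
t 11.7 from [503.8 325.7 154.1] 74.0 tilt 0.15 F [ 1.   2.  -0.6] w 40.2 J6 -154.3
[[-0.044, -0.0, 0.003], [0, 1.7, 0]]
[[-0.044, -0.0, 0.002], [0, 1.7, 0]]
[[-0.044, -0.0, 0.0], [0, 1.7, 0]]
[[-0.044, -0.0, -0.001], [0, 1.7, 0]]
[[-0.044, -0.0, -0.002], [0, 1.7, 0]]
```

>>> jog_arm(series=[[[-0.044,0,0.003],[0,1.7,0],0.06],[[-0.044,0,0.002],[0,1.7,0],0.06],[[-0.044,0,0],[0,1.7,0],0.06],[[-0.044,0,-0.001],[0,1.7,0],0.06],[[-0.044,0,-0.002],[0,1.7,0],0.06],[[0,0,0],[0,0,0],0.06]])

```text
time_s: 12.5
tcp_pos: [0.428, 0.117, 0.1536]
ee_rot: [[0.417, -0.0, -0.909], [0.909, 0.0, 0.417], [-0.0, -1.0, 0.0]]
wrist_force: [0.6, 0.2, -0.8]
gripper_width: 0.689
```

```bash
python3 - <<'E'
from h import *
plan(429.3,120.1,10,65.6,4)
save('wrist','w6')
a=cv2.imread('pics/w5.png')[100:480,120:520]; b=cv2.imread('pics/w6.png')[100:480,120:520]
cv2.imwrite('pics/c6.png',np.hstack([a,b]))
K,R,t=cam('wrist'); P=np.array([[.4293,.1201,.034]]); q=(K@(R@P.T+t[:,None])).T; print('pred px in crop',q[:,:2]/q[:,2:]-(120,100)+(400,0))
E
```

```text
t 12.5 from [428.  117.  153.6] 65.4 tilt 0.03 F [ 0.6  0.2 -0.8] w 59.9 J6 -151.0
[[0.001, 0.036, 0.0], [0, -0.1, 0]]
[[0.001, 0.036, 0.0], [0, -0.1, 0]]
[[0.001, 0.036, 0.0], [0, -0.1, 0]]
[[0.001, 0.036, 0.0], [0, -0.1, 0]]
pred px in crop [[600.94358754 127.33809176]]
```

View pics/c6.png

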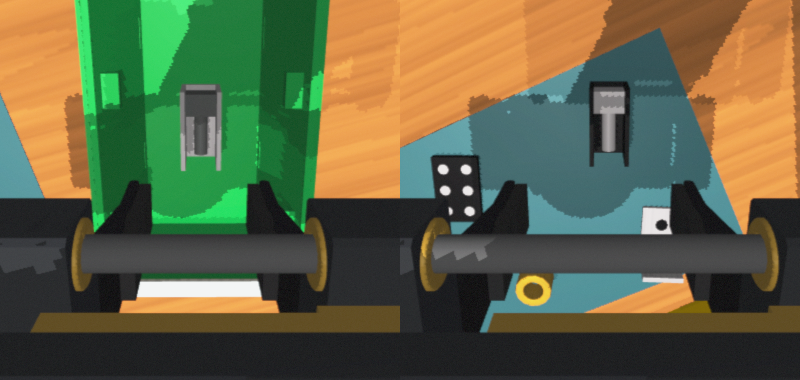

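>>> jog_arm(series=[[[0.01,0.045,0.002],[0,0,0],0.06],[[0,0.045,0],[0,0,0],0.06],[[0,0.04,0],[0,0,0],0.06],[[0,0.015,0],[0,0,0],0.06],[[0,0,0],[0,0,0],0.06],[[0,0,0],[0,0,0],0.02],[[0,0,0],[0,0,0],0.02],[[0,0,0],[0,0,0],0.02],[[0,0,0],[0,0,0],0.02]])

```text
time_s: 13.68
tcp_pos: [0.4317, 0.129, 0.0089]
ee_rot: [[0.414, 0.0, -0.91], [0.91, 0.0, 0.414], [0.0, -1.0, -0.0]]
wrist_force: [-0.8, -1.4, 1.6]
gripper_width: 0.322
```

>>> jog_arm(series=[[[0,-0.03,0],[0,0,0],0.02],[[0,-0.05,0],[0,0,0],0.02],[[0,-0.03,0],[0,0,0],0.02],[[0,0,0],[0,0,0],0.02]])

```text
time_s: 14.18
tcp_pos: [0.4331, 0.1301, 0.1209]
ee_rot: [[0.414, 0.005, -0.91], [0.91, 0.004, 0.414], [0.006, -1.0, -0.003]]
wrist_force: [0.4, 0.0, -1.5]
gripper_width: 0.318
```

```bash
python3 - <<'E'
from h import *
plan(670,-104,115,83,7)
E
```

```text
t 14.18 from [433.1 130.1 120.9] 65.5 tilt 0.38 F [ 0.4  0.  -1.5] w 27.7 J6 -151.9
[[-0.016, 0.001, -0.045], [0, -2.5, 0]]
[[-0.018, 0.001, -0.044], [0, -2.5, 0]]
[[-0.02, 0.001, -0.043], [0, -2.5, 0]]
[[-0.022, 0.001, -0.042], [0, -2.5, 0]]
[[-0.024, 0.001, -0.041], [0, -2.5, 0]]
[[-0.026, 0.001, -0.04], [0, -2.5, 0]]
[[-0.027, 0.001, -0.039], [0, -2.5, 0]]
```

>>> jog_arm(series=[[[-0.016,0.001,-0.045],[0,-2.5,0],0.02],[[-0.018,0.001,-0.044],[0,-2.5,0],0.02],[[-0.02,0.001,-0.043],[0,-2.5,0],0.02],[[-0.022,0.001,-0.042],[0,-2.5,0],0.02],[[-0.024,0.001,-0.041],[0,-2.5,0],0.02],[[-0.026,0.001,-0.04],[0,-2.5,0],0.02],[[-0.027,0.001,-0.039],[0,-2.5,0],0.02],[[0,0,0],[0,0,0],0.02]])

```text
time_s: 15.18
tcp_pos: [0.6697, -0.1064, 0.1081]
ee_rot: [[0.125, -0.003, -0.992], [0.992, -0.0, 0.125], [-0.0, -1.0, 0.003]]
wrist_force: [-0.0, 1.0, -1.0]
gripper_width: 0.319
```

```bash
python3 - <<'E'
from h import *
plan(671,-104,14,82,3)
im=capture('wrist')[:,:,::-1].copy(); cv2.imwrite('pics/w7.png',im)
m=cv2.inRange(cv2.cvtColor(im,cv2.COLOR_BGR2HSV),(105,120,40),(125,255,255))
m[300:]=0; m=cv2.morphologyEx(m,cv2.MORPH_OPEN,np.ones((3,3)))
c=cv2.convexHull(max(cv2.findContours(m,0,2)[0],key=cv2.contourArea)); q=cv2.approxPolyDP(c,5,True)[:,0]; print(q.tolist())
E
```

```text
t 15.18 from [ 669.7 -106.4  108.1] 82.8 tilt 0.2 F [-0.  1. -1.] w 27.7 J6 -101.8
[[0.001, 0.031, -0.0], [0, 0.3, 0]]
[[0.001, 0.031, -0.0], [0, 0.3, 0]]
[[0.001, 0.031, -0.0], [0, 0.3, 0]]
[[222, 171], [432, 174], [426, 298], [222, 298]]
```

View pics/w7.png

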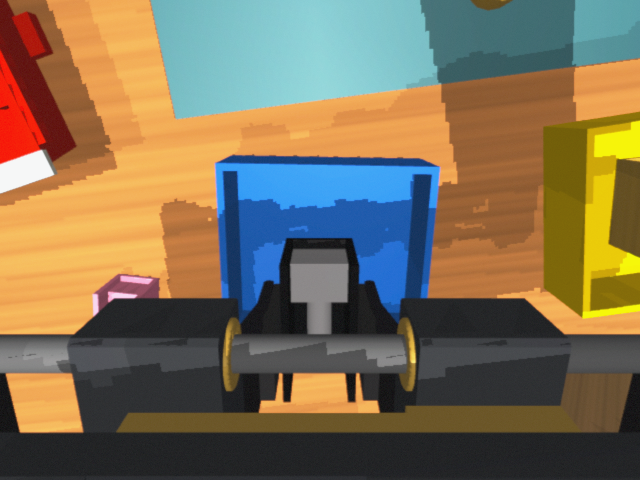

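>>> jog_arm(series=[[[0.005,0.035,0],[0,0,0],0.02],[[0,0.035,0],[0,0,0],0.02],[[0,0.015,0],[0,0,0],0.02],[[0,0.005,0],[0,0,0],0.02],[[0,0,0],[0,0,0],0.02]])

```text
time_s: 15.85
tcp_pos: [0.6703, -0.0987, 0.0223]
ee_rot: [[0.121, 0.001, -0.993], [0.993, -0.0, 0.121], [0.0, -1.0, -0.001]]
wrist_force: [0.1, 0.2, -0.2]
gripper_width: 0.316
```

>>> jog_arm(series=[[[0,0.004,0],[0,0,0],0.02],[[0,0.003,0],[0,0,0],0.02],[[0,0,0],[0,0,0],0.02]])

```text
time_s: 16.23
tcp_pos: [0.6698, -0.099, 0.0146]
ee_rot: [[0.121, -0.0, -0.993], [0.993, 0.0, 0.121], [0.0, -1.0, 0.0]]
wrist_force: [0.3, 1.2, -1.4]
gripper_width: 0.316
```

>>> jog_arm(series=[[[0,0.001,0],[0,0,0],0.02],[[0,0,0],[0,0,0],0.045],[[0,0,0],[0,0,0],0.045],[[0,-0.03,0],[0,0,0],0.045],[[0,-0.05,0],[0,0,0],0.045],[[0,-0.06,0],[0,0,0],0.045],[[0,-0.03,0],[0,0,0],0.045]])

```text
time_s: 17.1
tcp_pos: [0.6714, -0.0992, 0.1884]
ee_rot: [[0.121, 0.007, -0.993], [0.993, -0.0, 0.121], [0.0, -1.0, -0.007]]
wrist_force: [0.4, 0.4, 0.3]
gripper_width: 0.515
```

```bash
python3 - <<'E'
from h import *
save('wrist','w8')
plan(512,-313,190,10.5,10)
E
```

```text
t 17.15 from [672.9 -99.5 192. ] 83.1 tilt 0.72 F [-0.1 -0.4  3.8] w 45.3 J6 -102.2
[[-0.023, 0.0, 0.013], [0, 7.3, 0]]
[[-0.025, 0.0, 0.01], [0, 7.3, 0]]
[[-0.026, 0.0, 0.007], [0, 7.3, 0]]
[[-0.026, 0.0, 0.004], [0, 7.3, 0]]
[[-0.027, 0.0, 0.0], [0, 7.3, 0]]
[[-0.027, 0.0, -0.003], [0, 7.3, 0]]
[[-0.026, 0.0, -0.006], [0, 7.3, 0]]
[[-0.025, 0.0, -0.009], [0, 7.3, 0]]
[[-0.024, 0.0, -0.013], [0, 7.3, 0]]
[[-0.022, 0.0, -0.015], [0, 7.3, 0]]
```

>>> jog_arm(series=[[[-0.023,0,0.013],[0,7.3,0],0.045],[[-0.025,0,0.01],[0,7.3,0],0.045],[[-0.026,0,0.007],[0,7.3,0],0.045],[[-0.026,0,0.004],[0,7.3,0],0.045],[[-0.027,0,0],[0,7.3,0],0.045],[[-0.027,0,-0.003],[0,7.3,0],0.045],[[-0.026,0,-0.006],[0,7.3,0],0.045],[[-0.025,0,-0.009],[0,7.3,0],0.045],[[-0.024,0,-0.013],[0,7.3,0],0.045],[[-0.022,0,-0.015],[0,7.3,0],0.045]])

```text
time_s: 18.4
tcp_pos: [0.5074, -0.3132, 0.1833]
ee_rot: [[0.985, -0.0, -0.17], [0.17, 0.0, 0.985], [-0.0, -1.0, 0.0]]
wrist_force: [0.8, -0.1, 0.2]
gripper_width: 0.519
```

>>> jog_arm(series=[[[0,0,0],[0,0,0],0.045],[[0,0,0],[0,0,0],0.045]])

```text
time_s: 18.65
tcp_pos: [0.5084, -0.3123, 0.1835]
ee_rot: [[0.985, 0.0, -0.175], [0.175, 0.0, 0.985], [0.0, -1.0, 0.0]]
wrist_force: [0.6, -0.2, -0.1]
gripper_width: 0.518
```

```bash
python3 - <<'E'
from h import *
plan(512,-313,42,10.5,4)
save('wrist','w9'); a=cv2.imread('pics/w9.png')[:,100:540]; b=cv2.imread('pics/w8.png')[60:480,160:500]
c=np.zeros((480,780,3),np.uint8); c[:,:440]=a; c[:420,440:]=b; cv2.imwrite('pics/c9.png',c)
E
```

```text
t 18.65 from [ 508.4 -312.3  183.5] 10.1 tilt 0.01 F [ 0.6 -0.2 -0.1] w 45.1 J6 -153.9
[[0.001, 0.035, -0.0], [0, -0.1, 0]]
[[0.001, 0.035, -0.0], [0, -0.1, 0]]
[[0.001, 0.035, -0.0], [0, -0.1, 0]]
[[0.001, 0.035, -0.0], [0, -0.1, 0]]
```

View pics/c9.png

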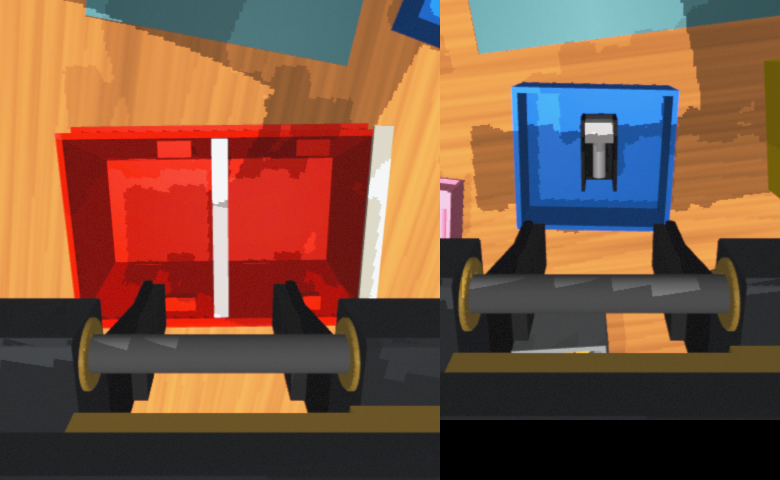

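```bash
python3 - <<'E'
from h import *
P=ray('wrist',[(319.5,139),(321,317),(158,134),(493,126)],.07)*1000
print(P.round(1).tolist(),'bar len',np.linalg.norm(P[1]-P[0]),'mid',P[:2].mean(0).round(1),'rim len',np.linalg.norm(P[2]-P[3]))
b=P[1]-P[0]; r=P[3]-P[2]; print('bar yaw',np.degrees(np.arctan2(b[1],b[0])),'rim yaw',np.degrees(np.arctan2(r[1],r[0])))
d=r[:2]/np.linalg.norm(r[:2]); n=np.array([d[1],-d[0]]); print('centre from rim',P[2:,:2].mean(0)+68*n, P[2:,:2].mean(0)-68*n)
E
```

```text
[[498.8, -251.8, 70.0], [521.8, -375.0, 70.0], [397.3, -266.6, 70.0], [605.3, -224.7, 70.0]] bar len 125.35356992154504 mid [ 510.3 -313.4   70. ] rim len 212.21962931511288
bar yaw -79.42252617553827 rim yaw 11.380851828162944
centre from rim [ 514.69672381 -312.32731441] [ 487.85988134 -179.00145838]
```

>>> jog_arm(series=[[[0.002,0.045,-0.001],[0,-0.5,0],0.045],[[0,0.045,0],[0,0,0],0.045],[[0,0.035,0],[0,0,0],0.045],[[0,0.015,0],[0,0,0],0.045],[[0,0,0],[0,0,0],0.045],[[0,0,0],[0,0,0],0.0],[[0,0,0],[0,0,0],0.0],[[0,0,0],[0,0,0],0.0],[[0,0,0],[0,0,0],0.0],[[0,0,0],[0,0,0],0.0]])

```text
time_s: 19.95
tcp_pos: [0.51, -0.3133, 0.0439]
ee_rot: [[0.983, -0.0, -0.183], [0.183, -0.0, 0.983], [-0.0, -1.0, -0.0]]
wrist_force: [-1.0, 0.2, 2.1]
gripper_width: 0.11
```

>>> jog_arm(series=[[[0,-0.01,0],[0,0,0],0.0],[[0,-0.02,0],[0,0,0],0.0],[[0,-0.03,0],[0,0,0],0.0],[[0,-0.03,0],[0,0,0],0.0],[[0,-0.02,0],[0,0,0],0.0],[[0,-0.01,0],[0,0,0],0.0],[[0,0,0],[0,0,0],0.0]])

```text
time_s: 20.82
tcp_pos: [0.5102, -0.313, 0.1636]
ee_rot: [[0.983, 0.0, -0.183], [0.183, 0.0, 0.983], [0.0, -1.0, 0.0]]
wrist_force: [-0.5, -0.2, -4.5]
gripper_width: 0.112
```

```bash
python3 - <<'E'
from h import *
plan(503,326,170,164.1,28)
cv2.imwrite('pics/w10.png',capture('wrist')[:,:,::-1])
E
```

```text
t 20.82 from [ 510.2 -313.   163.6] 10.5 tilt 0.03 F [-0.5 -0.2 -4.5] w 9.7 J6 -153.4
[[0.004, -0.0, 0.022], [0, -5.5, 0]]
[[0.006, -0.0, 0.022], [0, -5.5, 0]]
[[0.008, -0.0, 0.021], [0, -5.5, 0]]
[[0.01, -0.0, 0.02], [0, -5.5, 0]]
[[0.012, -0.0, 0.019], [0, -5.5, 0]]
[[0.014, -0.0, 0.018], [0, -5.5, 0]]
[[0.016, -0.0, 0.017], [0, -5.5, 0]]
[[0.017, -0.0, 0.015], [0, -5.5, 0]]
[[0.018, -0.0, 0.013], [0, -5.5, 0]]
[[0.02, -0.0, 0.012], [0, -5.5, 0]]
[[0.021, -0.0, 0.01], [0, -5.5, 0]]
[[0.021, -0.0, 0.008], [0, -5.5, 0]]
[[0.022, -0.0, 0.006], [0, -5.5, 0]]
[[0.023, -0.0, 0.004], [0, -5.5, 0]]
[[0.023, -0.0, 0.001], [0, -5.5, 0]]
[[0.023, -0.0, -0.001], [0, -5.5, 0]]
[[0.023, -0.0, -0.003], [0, -5.5, 0]]
[[0.022, -0.0, -0.005], [0, -5.5, 0]]
[[0.022, -0.0, -0.007], [0, -5.5, 0]]
[[0.021, -0.0, -0.009], [0, -5.5, 0]]
[[0.02, -0.0, -0.011], [0, -5.5, 0]]
[[0.019, -0.0, -0.013], [0, -5.5, 0]]
[[0.017, -0.0, -0.015], [0, -5.5, 0]]
[[0.016, -0.0, -0.016], [0, -5.5, 0]]
[[0.014, -0.0, -0.018], [0, -5.5, 0]]
[[0.012, -0.0, -0.019], [0, -5.5, 0]]
[[0.011, -0.0, -0.02], [0, -5.5, 0]]
[[0.009, -0.0, -0.021], [0, -5.5, 0]]
```

View pics/w10.png

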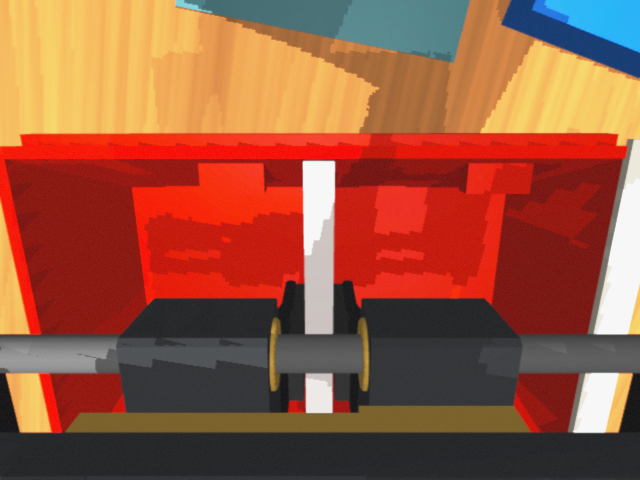

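>>> jog_arm(series=[[[0.002,0,0.011],[0,-2.7,0],0.0],[[0.002,0,0.011],[0,-2.8,0],0.0],[[0.006,0,0.022],[0,-5.5,0],0.0],[[0.008,0,0.021],[0,-5.5,0],0.0],[[0.01,0,0.02],[0,-5.5,0],0.0],[[0.012,0,0.019],[0,-5.5,0],0.0],[[0.014,0,0.018],[0,-5.5,0],0.0],[[0.016,0,0.017],[0,-5.5,0],0.0],[[0.017,0,0.015],[0,-5.5,0],0.0],[[0.018,0,0.013],[0,-5.5,0],0.0]])

```text
time_s: 22.12
tcp_pos: [0.5078, -0.1082, 0.1634]
ee_rot: [[0.495, -0.0, -0.869], [0.869, 0.0, 0.495], [-0.0, -1.0, 0.0]]
wrist_force: [0.6, 0.7, -3.8]
gripper_width: 0.112
```

>>> jog_arm(series=[[[0.02,0,0.012],[0,-5.5,0],0.0],[[0.021,0,0.01],[0,-5.5,0],0.0],[[0.021,0,0.008],[0,-5.5,0],0.0],[[0.022,0,0.006],[0,-5.5,0],0.0],[[0.023,0,0.004],[0,-5.5,0],0.0],[[0.023,0,0.001],[0,-5.5,0],0.0],[[0.023,0,-0.001],[0,-5.5,0],0.0],[[0.023,0,-0.003],[0,-5.5,0],0.0],[[0.022,0,-0.005],[0,-5.5,0],0.0],[[0.022,0,-0.007],[0,-5.5,0],0.0]])

```text
time_s: 23.38
tcp_pos: [0.5026, 0.1215, 0.1634]
ee_rot: [[-0.428, -0.0, -0.904], [0.904, -0.0, -0.428], [0.0, -1.0, 0.0]]
wrist_force: [0.6, 0.8, -4.1]
gripper_width: 0.105
```

>>> jog_arm(series=[[[0.021,0,-0.009],[0,-5.5,0],0.0],[[0.02,0,-0.011],[0,-5.5,0],0.0],[[0.019,0,-0.013],[0,-5.5,0],0.0],[[0.017,0,-0.015],[0,-5.5,0],0.0],[[0.016,0,-0.016],[0,-5.5,0],0.0],[[0.014,0,-0.018],[0,-5.5,0],0.0],[[0.012,0,-0.019],[0,-5.5,0],0.0],[[0.011,0,-0.02],[0,-5.5,0],0.0],[[0.005,0,-0.011],[0,-2.8,0],0.0],[[0.004,0,-0.01],[0,-2.7,0],0.0]])

```text
time_s: 24.62
tcp_pos: [0.4972, 0.3256, 0.1633]
ee_rot: [[-0.965, -0.001, -0.264], [0.264, -0.001, -0.965], [0.001, -1.0, 0.001]]
wrist_force: [0.2, -0.0, -3.7]
gripper_width: 0.112
```

>>> jog_arm(series=[[[0,0,0],[0,0,0],0.0],[[0,0,0],[0,0,0],0.0]])

```text
time_s: 24.88
tcp_pos: [0.4976, 0.3245, 0.1635]
ee_rot: [[-0.964, -0.0, -0.267], [0.267, -0.0, -0.964], [0.0, -1.0, 0.001]]
wrist_force: [0.2, 0.5, -4.0]
gripper_width: 0.108
```

```bash
python3 - <<'E'
from h import *
plan(503,326,170,164.1,1)
a=capture('wrist')[:,:,::-1]; b=capture('top')[140:310,50:220][:,:,::-1]; s=capture('scene')[220:420,380:610][:,:,::-1]
cv2.imwrite('pics/w11_raw.png',a)
c=np.zeros((480,800,3),np.uint8); c[:,:560]=a[:,40:600]; c[:240,560:]=cv2.resize(b,(240,240)); c[240:449,560:]=cv2.resize(s,(240,209)); cv2.imwrite('pics/c11.png',c)
E
```

```text
t 24.88 from [497.6 324.5 163.5] 164.5 tilt 0.04 F [ 0.2  0.5 -4. ] w 9.4 J6 -64.2
[[-0.005, -0.007, -0.003], [0, 0.4, 0]]
```

View pics/c11.png

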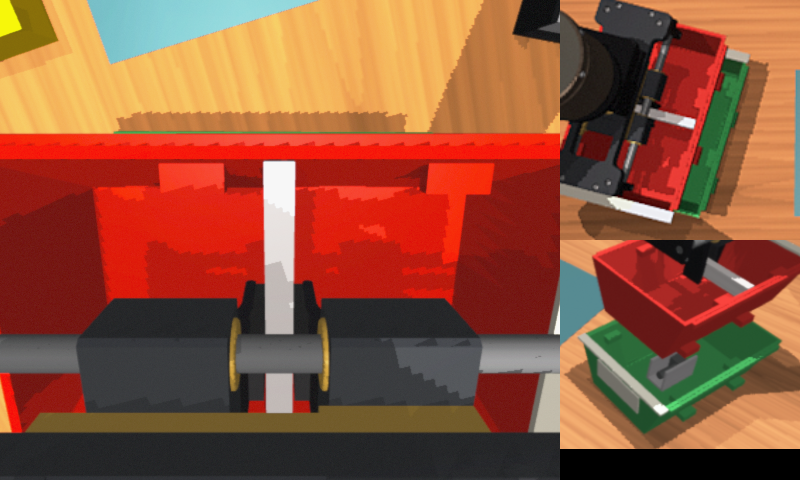

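```bash
python3 - <<'E'
from h import *
s=sense(); p,R=s['tcp_pos'],s['ee_rot']; h=.0261
im=cv2.imread('pics/w11_raw.png'); print([tuple(im[r,500].tolist()) for r in range(126,168,3)])
for n,q in dict(outer134=(319,134),outer147=(319,147),inner159=(319,159),bartop=(319.5,162)).items():
    P=ray('wrist',q,p[2]+h)[0]; print(n,(R.T@(P-p)*1000).round(1))
E
```

```text
[(61, 112, 175), (59, 111, 174), (56, 103, 170), (31, 56, 247), (31, 57, 247), (30, 55, 247), (27, 54, 247), (10, 26, 247), (10, 29, 247), (10, 22, 247), (10, 26, 247), (16, 26, 181), (17, 29, 175), (17, 49, 247)]
outer134 [ -0.5 -26.1  71.6]
outer147 [ -0.5 -26.1  67.6]
inner159 [ -0.5 -26.1  63.9]
bartop [ -0.4 -26.1  62.9]
```

>>> jog_arm(series=[[[-0.005,0,-0.002],[0,0.4,0],0.0],[[0,0.01,0],[0,0,0],0.0],[[0,0.015,0],[0,0,0],0.0],[[0,0.005,0],[0,0,0],0.0],[[0,0,0],[0,0,0],0.0],[[0,0,0],[0,0,0],0.0]])

```text
time_s: 25.78
tcp_pos: [0.5034, 0.326, 0.1339]
ee_rot: [[-0.962, 0.001, -0.273], [0.273, 0.0, -0.962], [-0.001, -1.0, -0.001]]
wrist_force: [-0.5, 0.6, -4.1]
gripper_width: 0.113
```

```bash
python3 - <<'E'
from h import *
plan(503,325.6,106,164.1,3)
E
```

```text
t 25.77 from [503.4 326.  133.9] 164.1 tilt 0.04 F [-0.5  0.6 -4.1] w 9.8 J6 -64.2
[[0.0, 0.009, 0.0], [0, 0.0, 0]]
[[0.0, 0.009, 0.0], [0, 0.0, 0]]
[[0.0, 0.009, 0.0], [0, 0.0, 0]]
```

>>> jog_arm(series=[[[0,0.008,0],[0,0,0],0.0],[[0,0.008,0],[0,0,0],0.0],[[0,0.005,0],[0,0,0],0.0],[[0,0.002,0],[0,0,0],0.0],[[0,0,0],[0,0,0],0.0]])

```text
time_s: 26.4
tcp_pos: [0.5032, 0.3257, 0.1104]
ee_rot: [[-0.962, -0.0, -0.273], [0.273, -0.0, -0.962], [0.0, -1.0, 0.0]]
wrist_force: [0.8, -0.3, -4.2]
gripper_width: 0.11
```

>>> jog_arm(series=[[[0,0.002,0],[0,0,0],0.0],[[0,0.001,0],[0,0,0],0.0],[[0,0.001,0],[0,0,0],0.0],[[0,0,0],[0,0,0],0.0]])

```text
time_s: 26.9
tcp_pos: [0.5031, 0.3257, 0.1065]
ee_rot: [[-0.962, -0.0, -0.273], [0.273, -0.0, -0.962], [0.0, -1.0, 0.0]]
wrist_force: [0.2, 0.6, -3.6]
gripper_width: 0.11
```

>>> jog_arm(series=[[[0,0.001,0],[0,0,0],0.0],[[0,0,0],[0,0,0],0.0]])

```text
time_s: 27.15
tcp_pos: [0.5033, 0.3258, 0.106]
ee_rot: [[-0.962, 0.0, -0.273], [0.273, 0.0, -0.962], [-0.0, -1.0, -0.0]]
wrist_force: [0.0, -0.1, -1.9]
gripper_width: 0.112
```

```bash
python3 - <<'E'
from h import *
plan(503,325.6,106,164.1,1)
cv2.imwrite('pics/s12.png',cv2.resize(capture('scene')[180:430,380:640][:,:,::-1],None,fx=3,fy=2.4*1.25/1.25,interpolation=cv2.INTER_CUBIC)[:600,:800])
E
```

```text
t 27.15 from [503.3 325.8 106. ] 164.1 tilt 0.03 F [ 0.  -0.1 -1.9] w 9.8 J6 -64.2
[[0.0, -0.0, 0.0], [0, 0.0, 0]]
```

View pics/s12.png

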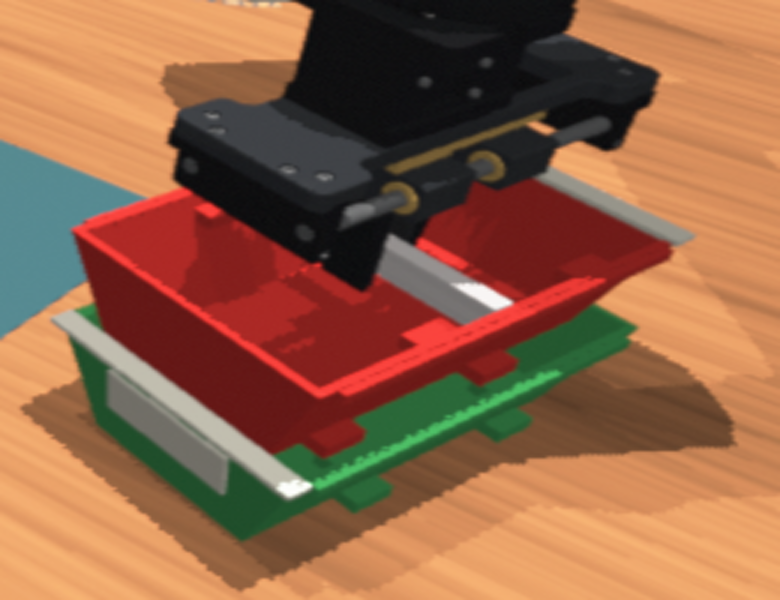

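>>> jog_arm(series=[[[0,0.001,0],[0,0,0],0.0],[[0,0,0],[0,0,0],0.0]])

```text
time_s: 27.45
tcp_pos: [0.5033, 0.3258, 0.1059]
ee_rot: [[-0.962, 0.001, -0.273], [0.273, 0.0, -0.962], [-0.001, -1.0, -0.001]]
wrist_force: [-3.6, -0.5, 5.1]
gripper_width: 0.113
```

>>> jog_arm(series=[[[0,0,0],[0,0,0],0.03],[[0,0,0],[0,0,0],0.03],[[0,0,0],[0,0,0],0.03],[[0,-0.02,0],[0,0,0],0.03],[[0,-0.04,0],[0,0,0],0.03],[[0,-0.05,0],[0,0,0],0.03],[[0,-0.05,0],[0,0,0],0.03],[[0,0,0],[0,0,0],0.03]])

```text
time_s: 28.45
tcp_pos: [0.5052, 0.3272, 0.2698]
ee_rot: [[-0.962, 0.008, -0.273], [0.273, 0.007, -0.962], [-0.006, -1.0, -0.009]]
wrist_force: [0.3, -0.0, -1.1]
gripper_width: 0.344
```

>>> jog_arm(series=[[[0.04,0,0.04],[0,0,0],0.03],[[0.04,0,0.04],[0,0,0],0.03],[[0,0,0.05],[0,0,0],0.03],[[0,0,0.05],[0,0,0],0.03],[[0,0,0.05],[0,0,0],0.03],[[0,0,0],[0,0,0],0.03]])

```text
time_s: 29.2
tcp_pos: [0.3618, 0.1238, 0.2641]
ee_rot: [[-0.961, -0.001, -0.276], [0.276, 0.0, -0.961], [0.001, -1.0, -0.0]]
wrist_force: [0.6, -0.6, 0.1]
gripper_width: 0.348
```

```bash
python3 - <<'E'
from h import *
plan(503,325.6,106,164.1,1)
a=capture('top')[:,:,::-1]; s=capture('scene')[:,:,::-1]; cv2.imwrite('pics/t13.png',a); cv2.imwrite('pics/s13.png',s)
cv2.imwrite('pics/c13.png',np.hstack([a[90:310,60:440],s[180:400,240:620]]))
E
```

```text
t 29.2 from [361.8 123.8 264.1] 164.0 tilt 0.03 F [ 0.6 -0.6  0.1] w 30.2 J6 -59.6
[[-0.08, 0.158, -0.233], [0, -0.1, 0]]
```

View pics/c13.png

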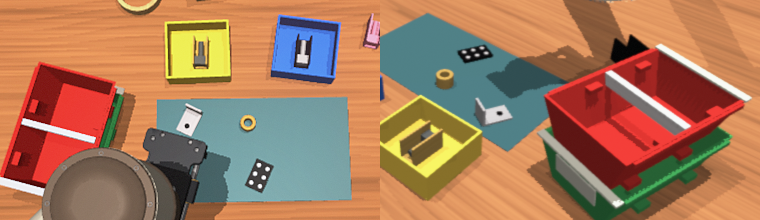

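```bash
python3 - <<'E'
from h import *
im=cv2.imread('pics/t13.png'); hsv=cv2.cvtColor(im,cv2.COLOR_BGR2HSV)
m=cv2.inRange(hsv,(0,150,60),(8,255,255)); k=np.zeros_like(m); k[140:210,55:192]=1; m*=k
P=ray('top',[(100,152),(177,170)],.132)*1000; e=P[0]-P[1]; y=np.degrees(np.arctan2(e[1],e[0]))-90
u=e[:2]/np.linalg.norm(e[:2]); n=np.array([-u[1],u[0]])
print('far edge',P.round(1).tolist(),np.linalg.norm(e),'yaw',y,'centre',P[:,:2].mean(0)+105*n)
b=ray('top',[(83,212),(157,227)],.132)*1000; print('bar ends',b.round(1).tolist(),'mid',b.mean(0).round(1),np.linalg.norm(b[0]-b[1]))
E
```

```text
far edge [[620.3, 359.9, 132.0], [587.3, 229.6, 132.0]] 134.38251653841667 yaw -14.197817039257558 centre [502.00713489 320.47694707]
bar ends [[517.4, 384.1, 132.0], [490.4, 260.9, 132.0]] mid [503.9 322.5 132. ] 126.08568761448899
```

```bash
python3 - <<'E'
import cv2
im=cv2.imread('pics/t13.png'); cv2.imwrite('pics/z14.png',cv2.resize(im[145:295,55:195],None,fx=4,fy=4,interpolation=cv2.INTER_CUBIC))
E
```

```text
(no output)
```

View pics/z14.png

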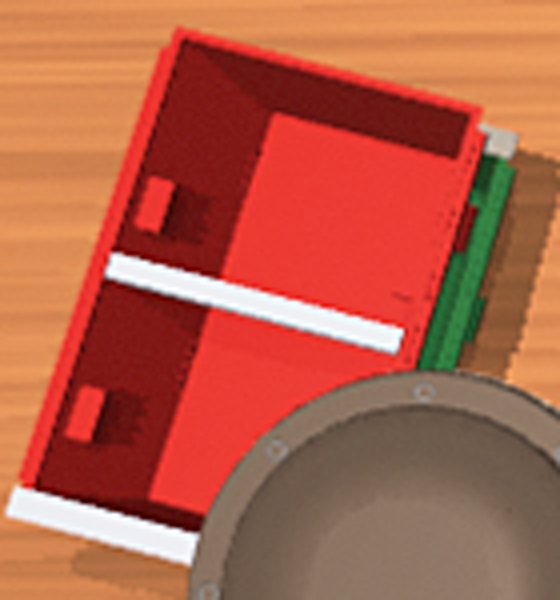

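```bash
python3 - <<'E'
from h import *
f=lambda q,z: ray('top',np.array(q)/4-0.375+(55,145),z)[:,:2]*1000
A,B,C=f([(176,28),(484,107),(6,513)],.132); print(A,B,C,'W',np.linalg.norm(A-B),'L',np.linalg.norm(A-C),'centre',(B+C)/2,'yaw',np.degrees(np.arctan2(*(A-C)[::-1])))
r0=f([(107,265),(403,340)],.132);print('bar',r0.mean(0),np.linalg.norm(r0[0]-r0[1]))
print('green corner now',f([(519,133)],.07),'expected',np.array([503,325.6])+np.array([[np.cos(a),-np.sin(a)],[np.sin(a),np.cos(a)]])@[105,-68] if (a:=np.radians(-15.9)) else 0)
E
```

```text
[620.96355204 362.19797386] [584.96438712 231.85157656] [416.72225281 423.46490393] W 135.22619259732872 L 213.2326078014069 centre [500.84331997 327.65824025] yaw -16.69783907692717
bar [502.6927189  325.16581864] 127.76834277756913
green corner now [[589.48419175 230.97896727]] expected [585.35361063 231.43587299]
```

```bash
python3 -c "
from station import *
print(sense()['time_s'],finish_job())"
```

```text
the job is handed in; nothing more can be done
29.3 None
```

The job is handed in at 29.3 s of the 90 s. All three housings are put away, and the red tote is stacked turned end for end on the green one. `finish_job` gives no verdict, so the results below are my own checks.

- **Housings:** close pictures after each release showed the brass housing upright in the yellow bin, the steel in the green tote and the black (the smaller of the two) in the blue bin. The last overview showed brass and black still upright. The steel one is now hidden under the red tote, so I could not check it again.
- **Red tote:** it met the ledges with its base 62 mm above the green tote's base, and I then let it go. The last top view puts its centre at about (501–503, 325–328) mm, against the green tote at about (503, 325.6). The two are parallel within about 1° and the white ends are at opposite ends.
- **Other parts:** in the last picture the angle bracket, plate and bush look to be where they started, and the arm was clear of everything.
- **Disagreements:** a first, coarse reading of the stacked tote put it 4–5 mm off across. A closer reading of the same picture gave 2 mm or less along and across. One green tote corner read about 4 mm away from where my estimate put it, which is within the error of that view.

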